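# Shut and bolt the restricted-herb chest

## Task

The lid of the restricted-herb chest stands half open: push it fully shut, then, holding the spring catch down by its thumb plate with one fingertip, push the bolt's upright tab with the other fingertip until the bolt is fully home in its keeper, and take the hand away so that the catch springs up behind it. Work with the fingertips only: grip nothing, do not raise the lid, do not force the bolt against its catch, and leave everything that stands on and around the chest where it is.

Things in the scene. Friction and masses are not known exactly. Their poses are not given: they have to be found in the camera images.
- chest: Dark red lacquered chest, 280 (x) by 360 (y) by 120 mm high, fixed to the counter. Origin: centre of its underside; x from its front (robot's side) to its rear, y to its left seen from the robot, z up. Its lid lies flush in the top, hinged at the rear (hinge line along y at x = +110, z = 120 mm), inside a fixed frame: a 50 mm front rail, and a 90 mm wide fixed top on the right (y = -180 to -90 mm).
- lid (a joint): Angle of the lid in rad: 0 shut and flush, growing as its front edge rises. Lid 196 mm (x) by 244 mm (y), 16 mm thick, centred on the chest's y = +35 mm, free edge 198 mm from the hinge line. Its stiff hinge lets it stay where left; pushing it shut takes 2 to 5 N near the free edge.
- lid_front (a point): Point on the lid's upper face in a bare patch (25 mm all round) at the front left: 170 mm from the hinge line, 115 mm to the left (+y) of the chest's middle. Its axes turn with the lid: x from the free edge to the hinge, z out of the upper face.
- bolt (a joint): How far the bolt has been slid, in m: 0 drawn back, 0.026 fully home in its keeper. It lies on the lid, turns with it and slides along the chest's x towards the front (-x), dragging with about 2 N. While the catch is up it can move only about 2 mm.
- bolt_tab (a point): Middle of the top of the bolt's upright steel thumb tab: 7 mm thick (x), 20 mm wide (y), top 46 mm above the lid's face. It stands on a 12 mm round bar (top 19 mm above the lid), in the chest's frame at x = -15, y = +5 mm when drawn back with the lid shut. Pushed from its rear (+x) side. The bar's guides are 22 mm high, 38 mm or more before and behind the drawn-back tab. Axes as the lid's.
- catch (a joint): How far the catch's thumb plate is pressed, in m: 0 up, 0.009 down on its stop. Spring: 2 N when up, 6.5 N when down. Pressed by 0.006 or more, its tongue clears the bolt's lug and the bolt can slide. Let go with the bolt home, it springs up to 0 and locks the bolt; let go half-way, it stays down under the lug.
- catch_plate (a point): Middle of the top of the catch's steel thumb plate: 70 mm long (x), 24 mm wide (y), flat, parallel to the bolt, its middle line 46 mm to the left (+y) of the bolt's; its middle is 5 mm behind (+x) the drawn-back tab's. Top 36 mm above the lid's face when up, 27 mm when down. A fingertip may slide along it while pressing. Axes as the lid's.
- keeper (a point): Middle of the top of the keeper, a steel staple fixed on the front rail that receives the bolt: 26 mm (x) by 30 mm (y), 25 mm high; at the chest's x = -108, y = +5 mm.
- jar: Loose white lidded porcelain jar, 52 mm diameter, 62 mm high, standing on the fixed top at the right of the chest. Origin at the centre of its foot. To be left alone.
- weight_big: Loose brass scale weight with a knob, 34 mm diameter, 45 mm high, on the fixed top at the right of the chest. Origin at the centre of its foot. To be left alone.
- weight_small: Loose brass scale weight with a knob, 25 mm diameter, 32 mm high, on the chest's front rail, to the right of the keeper. Origin at the centre of its foot. To be left alone.
- bowl: Loose steel bowl, 124 mm diameter, 45 mm high, on the counter to the left of the chest. Origin at the centre of its foot. To be left alone.
- mortar: Loose white porcelain mortar (cup), 80 mm diameter, 65 mm high, on the counter to the left of the chest. Origin at the centre of its foot. To be left alone.
- tin: Loose plain metal tin, 64 mm diameter, 100 mm high, on the counter to the right of the chest. Origin at the centre of its foot. To be left alone.
- bottle: Loose amber bottle with a white cap, 52 mm diameter, 120 mm high, on the counter to the right of the chest. Origin at the centre of its foot. To be left alone.
- scoop: Loose long-handled spoon, 170 mm long, lying on the counter in front of the chest. Origin at its underside. To be left alone.

How it is judged:
By the outcome, as a careful person would: the job done as asked, in the order asked, and still so for the second after the job is handed in, with the robot touching nothing.
It also fails if it takes over 45 s, if anything falls off the work surface, if the arm or the gripper's body presses on something with over 40 N, if the wrist force passes 120 N, or if a joint passes its speed limit or range.

## Robot

A 6-joint arm with a two-finger parallel gripper is mounted at the origin on the work surface. World frame = base frame: x ahead of the robot, y to its left, z up, the work surface at z = 0. Lengths are in m, angles in rad, forces in N, time in s.
With the tool pointing down it reaches from about 0.275 to 0.825 m from the base axis. Payload 5.2 kg.
Tool frame: the origin (TCP) lies at the centre of the arm's flange, where the gripper is bolted on; the fingertips stand 186 mm ahead of it and the grasp point (between the pads) lies r.grasp_offset ahead of it (r.grasp_offset is the distance from the TCP to the grasp point, in m); z points along the fingers, y is the line along which they close (so a half turn about z gives the same grasp; the last joint's range is limited). The gripper opens to 93 mm and grips with 3 to 60 N. Pads are 15 mm wide; open, the fingers measure 128 mm over their backs; the gripper's body (75 mm by 188 mm) begins 65 mm behind the grasp point.
Start: joints at [0.948, 0.259, 1.535, -0, 1.348, -0.203], TCP at [0.224, 0.502, 0.405] pointing down, gripper open.
Joint ranges: [-3.14, 3.14], [-0.91, 2.08], [0.19, 2.58], [-1.22, 4.36], [0.22, 2.71], [-3.12, 3.12]. Speed limits (rad/s): [2.57, 2.57, 3.14, 3.14, 3.14, 3.14].

## Interface

Orientations are given as a unit quaternion [x, y, z, w].
In Python, from cell import r gives the robot as it stands.
- The arm moves only by the tool play_rows, never from a script. Its argument "targets" is a list of rows, each an object of numbers: "tx", "ty", "tz": the shift along the world's x, y, z in m; "rx", "ry", "rz": the turn, a rotation vector about the world's x, y, z in degrees; "fingers": the opening, from -1 (shut) to 1 (fully open). In form: [{"tx": .., "ty": .., "tz": .., "rx": .., "ry": .., "rz": .., "fingers": ..}, ...]. A call has 1 to 12 rows; each row is the pose to reach, as a shift and turn from the pose commanded when the call began; what a row does not reach only later rows make up. A row lasts 1/12 s, in which the tool goes at most 41.7 mm and 7.16 degrees, less where a joint would pass 70% of its speed; a pose out of reach is approached as far as the arm can. A call with a gripper value outside its range is refused whole. The fingers move at their own pace and stop on an object; the grip force is fixed at half the most. Time passes only in rows, so rows that repeat a pose let the fingers close. It gives the time, the measured TCP pose, the force and the opening at its end, in the units of the state.
- r.state(): the state, without advancing time (a new reading comes with each control period).
- r.read_camera(name): name is "side" or "top"; returns a dict with "image" (400x640x3 uint8, blue, green, red), "fov_y" (degrees; the focal length in pixels is half the picture's height over the tangent of half this angle, whatever the lens; pixels are square), "cx", "cy" (the principal point, pixels), "distortion" ([k1, k2, p1, p2, k3] as OpenCV has them; the pictures are not rectified), "rvec" (rotation vector, rad) and "tvec" (3), from world to camera coordinates, as OpenCV has them. Camera axes: x right, y down, z forward; pixel columns grow to the right and rows downward; lengths in m; the calibration is good to about 2 mm. A picture is of the moment at which its call begins. There is no depth.
- r.sign_off(): hands the job in, once; it reports no verdict.
The state is a dict: "t": time; "qpos": joint angles; "qvel": joint speeds; "joint_efforts": joint torques, N m; "eef_pos": TCP position; "orientation": TCP orientation; "ft_force": force on the tool from outside, world axes, zero at the start; "wrist_torque": the same for the moment, N m; "grip_width": finger opening in m.
Only numpy, scipy, OpenCV 4.12 (cv2) and the standard library are available. Lean on these libraries where they do the work, as an engineer would, in place of code of your own. Each camera call takes 0.05 s, during which the arm holds its last target. There are 200 camera calls.

## Working session

There is one attempt and no reset: what is moved stays moved. The work goes in short steps, Python scripts to look and compute and a tool call to move; the robot and the scene stay as the last step left them, time stands still between calls to the robot, and variables do not carry over. Pictures are saved under pics/ and viewed, on a budget of 10 in all, crops included, one or two more only if the job needs it, and the job is handed in when it is done.

Besides the shell and the picture viewer there is one more tool, called as name(argument=value, ...) on one line, values as JSON. play_rows: Moves the arm, as the interface text tells. Its arguments: {"type":"object","properties":{"targets":{"type":"array"}},"required":["targets"]}

```bash
ls; mkdir -p pics; python3 - <<'E'
from cell import r
import cv2
s=r.state(); print({k:s[k] for k in('t','eef_pos','orientation','ft_force','grip_width')}, r.grasp_offset)
for n in('top','side'):
    c=r.read_camera(n); cv2.imwrite(f'pics/{n}0.png',c['image']); print(n,{k:c[k] for k in c if k!='image'})
E
```

```text
pics
{'t': 0.0, 'eef_pos': array([0.22402531, 0.5020561 , 0.40393165]), 'orientation': array([ 2.08384609e-01,  9.78046516e-01, -8.57198154e-04, -3.63431439e-04]), 'ft_force': array([ 0.35474309, -0.89072001, -0.13495777]), 'grip_width': 0.09298496928993079} 0.1673
top {'fov_y': 55.237211290954946, 'cx': 324.3369858073698, 'cy': 205.49627901083147, 'distortion': array([-0.07608657,  0.        ,  0.        ,  0.        ,  0.        ]), 'rvec': array([ 1.97513559, -2.24930812,  0.23000438]), 'tvec': array([0.1098591 , 0.55624313, 1.03185418])}
side {'fov_y': 46.09840308818798, 'cx': 320.5131522098091, 'cy': 194.29795248948915, 'distortion': array([-0.02669164,  0.        ,  0.        ,  0.        ,  0.        ]), 'rvec': array([ 2.14058552, -0.26112625,  0.15287656]), 'tvec': array([-0.54701887,  0.20983888,  0.89360915])}
```

View pics/top0.png

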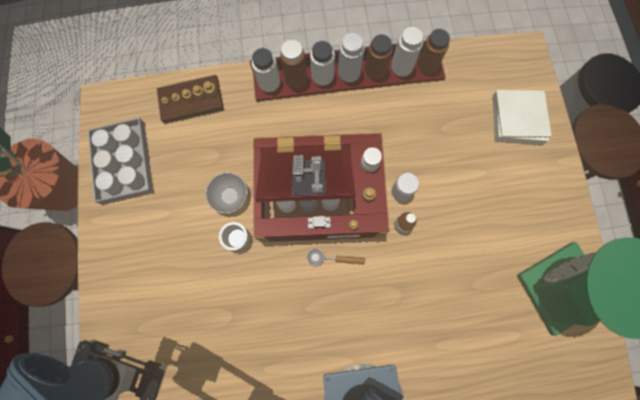

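View pics/side0.png

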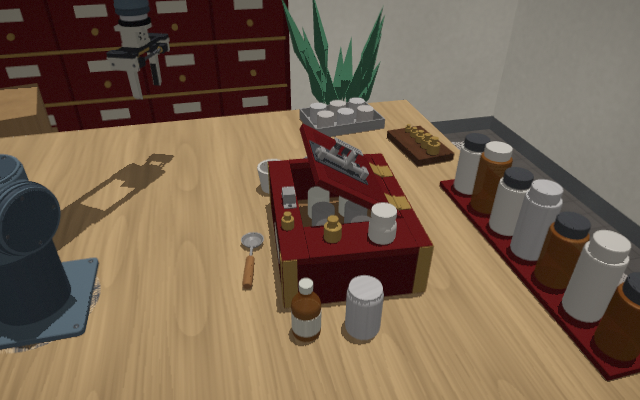

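Top view: the chest's top spans about (254,136) to (388,238), the keeper is near (319,222) and the bolt and catch near (308,175). The side view shows the lid half open. I'll enlarge the chest to pick points.

```bash
python3 - <<'E'
import cv2
a=cv2.imread('pics/top0.png')[120:260,240:410]; cv2.imwrite('pics/topc.png',cv2.resize(a,None,fx=4,fy=4,interpolation=cv2.INTER_CUBIC))
a=cv2.imread('pics/side0.png')[110:310,250:440]; cv2.imwrite('pics/sidec.png',cv2.resize(a,None,fx=3,fy=3,interpolation=cv2.INTER_CUBIC))
E
```

```text
(no output)
```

View pics/topc.png

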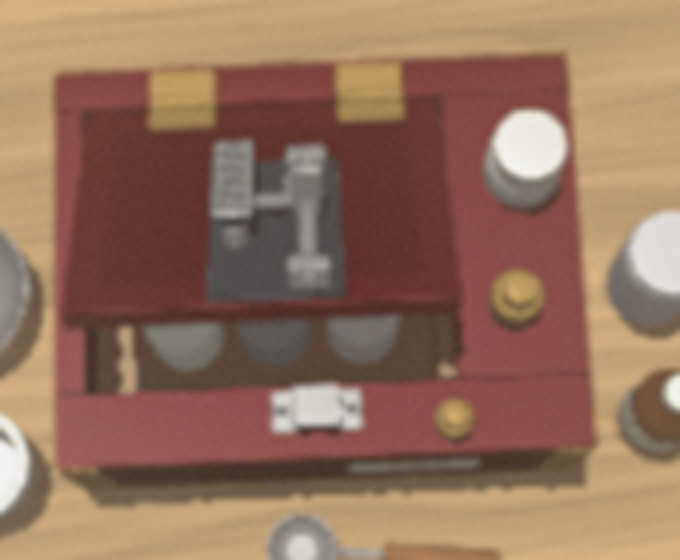

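View pics/sidec.png

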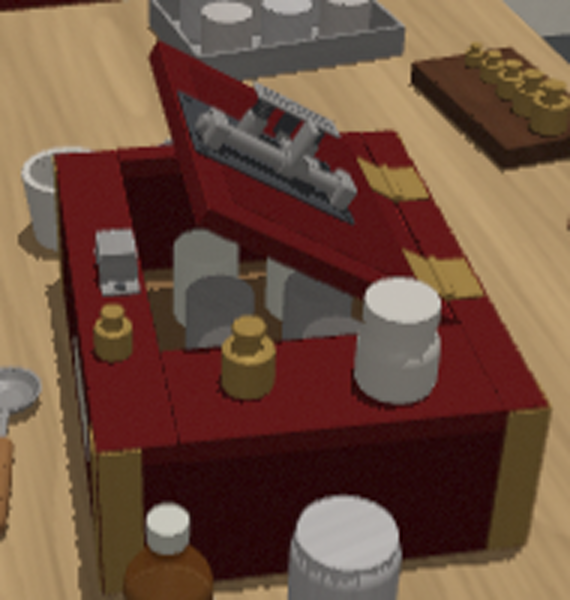

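Top crop: the top-face corners are (55,73), (566,55), (593,440) and (57,466), the keeper is near (318,402), and the lid's front edge runs (65,312)-(457,300). Side crop: the corners are (55,153), (392,132), (548,408) and (95,452), and the lid's front corners are (155,45) and (205,215).

```bash
cat > h.py <<'E'
from cell import r
import cv2, numpy as np
def cam(n):
    c=r.read_camera(n); f=200/np.tan(np.radians(c['fov_y'])/2)
    c['K']=np.array([[f,0,c['cx']],[0,f,c['cy']],[0,0,1]]); c['R']=cv2.Rodrigues(c['rvec'])[0]; c['o']=-c['R'].T@c['tvec']; return c
def rays(c,px):
    u=cv2.undistortPoints(np.array(px,float).reshape(-1,1,2),c['K'],c['distortion']).reshape(-1,2)
    return np.c_[u,np.ones(len(u))]@c['R']
def plane(c,px,z):
    d=rays(c,px); return c['o']+d*((z-c['o'][2])/d[:,2])[:,None]
def tri(c1,p1,c2,p2):
    out=[]
    for a,b in zip(rays(c1,p1),rays(c2,p2)):
        s=np.linalg.lstsq(np.c_[a,-b],c2['o']-c1['o'],rcond=None)[0]
        A=c1['o']+a*s[0];B=c2['o']+b*s[1]; out.append(np.r_[(A+B)/2,np.linalg.norm(A-B)])
    return np.array(out)
def proj(c,P): return cv2.projectPoints(np.array(P,float).reshape(-1,3),c['rvec'],c['tvec'],c['K'],c['distortion'])[0].reshape(-1,2)
def fit(M,W):  # 2D rigid
    m,w=M.mean(0),W.mean(0); a=(M-m)@np.array([1,1j]); b=(W-w)@np.array([1,1j])
    th=np.angle((a.conj()*b).sum()); Rm=np.array([[np.cos(th),-np.sin(th)],[np.sin(th),np.cos(th)]]); t=w-Rm@m
    return th,t,np.linalg.norm(M@Rm.T+t-W,axis=1)
def crop(px,s,o): return (np.array(px,float)+.5)/s-.5+np.array(o)
E
python3 - <<'E'
from h import *
np.set_printoptions(precision=4,suppress=True)
T,S=cam('top'),cam('side'); print(T['o'],S['o'])
M=np.array([[.14,.18],[.14,-.18],[-.14,-.18],[-.14,.18]])
tc=crop([(55,73),(566,55),(593,440),(57,466)],4,(240,120)); sc=crop([(392,132),(548,408),(95,452),(55,153)],3,(250,110))
A=plane(T,tc,.12)[:,:2];B=plane(S,sc,.12)[:,:2]
print(A,B)
for W,m in((A,M),(B,M),(np.r_[A,B],np.r_[M,M])): print(fit(m,W))
print(tri(T,tc,S,sc))
th,t,_=fit(np.r_[M,M],np.r_[A,B])
L=tri(T,crop([(65,312),(457,300)],4,(240,120)),S,crop([(155,45),(205,215)],3,(250,110))); print(L)
c,s=np.cos(th),np.sin(th); 
for p in L:
    q=np.array([[c,s],[-s,c]])@(p[:2]-t); print(q, p[2]-.12, np.arctan2(p[2]-.12,.11-q[0]), np.hypot(p[2]-.12,.11-q[0]))
k=np.array([[c,-s],[s,c]])@[-.108,.005]+t; print('keeper',k,proj(T,[*k,.145])*4-[960,480],proj(S,[*k,.145])*3-[750,330])
E
```

```text
[0.343  0.062  1.1246] [ 0.37   -0.7446  0.6711]
[[ 0.7709  0.2109]
 [ 0.7373 -0.1463]
 [ 0.466  -0.1203]
 [ 0.4948  0.2344]] [[ 0.768   0.2091]
 [ 0.7379 -0.1477]
 [ 0.4613 -0.1221]
 [ 0.4937  0.2376]]
(np.float64(-0.08828598028663065), array([0.6173, 0.0447]), array([0.0018, 0.0036, 0.0045, 0.0022]))
(np.float64(-0.09116323419148196), array([0.6152, 0.0442]), array([0.0034, 0.0004, 0.0019, 0.0021]))
(np.float64(-0.08972946060740006), array([0.6162, 0.0444]), array([0.0009, 0.0025, 0.0057, 0.0026, 0.0043, 0.0017, 0.0006, 0.0016]))
[[ 0.7701  0.2112  0.1191  0.0023]
 [ 0.7382 -0.1466  0.1189  0.0008]
 [ 0.4638 -0.1204  0.1187  0.0047]
 [ 0.4938  0.234   0.1221  0.0012]]
[[ 0.5709  0.2035  0.2217  0.0034]
 [ 0.5494 -0.0341  0.2177  0.001 ]]
[-0.0595  0.1544] 0.10169382457911474 0.5404891923230163 0.1976343109532544
[-0.0595 -0.0842] 0.09772193078834887 0.5229405430674529 0.19566698234666335
keeper [0.5091 0.0591] [[314.3892 403.4141]] [[114.5135 241.5006]]
```

Both views agree. The chest is at about (0.616, 0.044) with yaw −0.090, and the lid is at about 0.53 rad with the edge 0.197 m from the hinge line (0.198 given). I'll go above lid_front with the fingers nearly closed.

play_rows(targets=[{"tz": 0.04, "rz": 6, "fingers": -0.95}, {"tx": 0.03, "ty": -0.03, "tz": 0.06, "rz": 12, "fingers": -0.95}, {"tx": 0.06, "ty": -0.055, "tz": 0.06, "rz": 18.9, "fingers": -0.95}, {"tx": 0.09, "ty": -0.083, "tz": 0.06, "rz": 18.9, "fingers": -0.95}, {"tx": 0.12, "ty": -0.111, "tz": 0.06, "rz": 18.9, "fingers": -0.95}, {"tx": 0.15, "ty": -0.139, "tz": 0.06, "rz": 18.9, "fingers": -0.95}, {"tx": 0.18, "ty": -0.167, "tz": 0.06, "rz": 18.9, "fingers": -0.95}, {"tx": 0.21, "ty": -0.195, "tz": 0.06, "rz": 18.9, "fingers": -0.95}, {"tx": 0.24, "ty": -0.223, "tz": 0.06, "rz": 18.9, "fingers": -0.95}, {"tx": 0.27, "ty": -0.251, "tz": 0.06, "rz": 18.9, "fingers": -0.95}, {"tx": 0.3, "ty": -0.279, "tz": 0.06, "rz": 18.9, "fingers": -0.95}, {"tx": 0.33, "ty": -0.307, "tz": 0.06, "rz": 18.9, "fingers": -0.95}])

```text
invalid input at $.targets[0]: expected keys tx, ty, tz, rx, ry, rz, fingers
```

play_rows(targets=[{"tx": 0.02, "ty": -0.018}, {"tx": 0.036, "ty": -0.033}, {"tx": 0.036, "ty": -0.033}, {"tx": 0.036, "ty": -0.033}])

```text
invalid input at $.targets[0]: expected keys tx, ty, tz, rx, ry, rz, fingers
```

play_rows(targets=[{"tx": 0, "ty": 0, "tz": 0.04, "rx": 0, "ry": 0, "rz": 6, "fingers": -0.95}, {"tx": 0.03, "ty": -0.028, "tz": 0.06, "rx": 0, "ry": 0, "rz": 12, "fingers": -0.95}, {"tx": 0.366, "ty": -0.34, "tz": 0.06, "rx": 0, "ry": 0, "rz": 18.9, "fingers": -0.95}, {"tx": 0.366, "ty": -0.34, "tz": 0.06, "rx": 0, "ry": 0, "rz": 18.9, "fingers": -0.95}, {"tx": 0.366, "ty": -0.34, "tz": 0.06, "rx": 0, "ry": 0, "rz": 18.9, "fingers": -0.95}, {"tx": 0.366, "ty": -0.34, "tz": 0.06, "rx": 0, "ry": 0, "rz": 18.9, "fingers": -0.95}, {"tx": 0.366, "ty": -0.34, "tz": 0.06, "rx": 0, "ry": 0, "rz": 18.9, "fingers": -0.95}, {"tx": 0.366, "ty": -0.34, "tz": 0.06, "rx": 0, "ry": 0, "rz": 18.9, "fingers": -0.95}, {"tx": 0.366, "ty": -0.34, "tz": 0.06, "rx": 0, "ry": 0, "rz": 18.9, "fingers": -0.95}, {"tx": 0.366, "ty": -0.34, "tz": 0.06, "rx": 0, "ry": 0, "rz": 18.9, "fingers": -0.95}, {"tx": 0.366, "ty": -0.34, "tz": 0.06, "rx": 0, "ry": 0, "rz": 18.9, "fingers": -0.95}, {"tx": 0.366, "ty": -0.34, "tz": 0.06, "rx": 0, "ry": 0, "rz": 18.9, "fingers": -0.95}])

```text
t: 1.2
eef_pos: [0.5555, 0.1938, 0.4644]
orientation: [0.045, 0.999, 0.0, -0.0]
ft_force: [0.5, 1.1, -0.6]
grip_width: 0.0175
```

play_rows(targets=[{"tx": 0, "ty": 0, "tz": 0, "rx": 0, "ry": 0, "rz": 0, "fingers": -0.95}, {"tx": 0, "ty": 0, "tz": 0, "rx": 0, "ry": 0, "rz": 0, "fingers": -0.95}, {"tx": 0, "ty": 0, "tz": 0, "rx": 0, "ry": 0, "rz": 0, "fingers": -0.95}])

```text
t: 1.45
eef_pos: [0.5541, 0.1956, 0.4641]
orientation: [0.045, 0.999, 0.0, -0.001]
ft_force: [-0.2, -0.9, 0.1]
grip_width: 0.003
```

```bash
python3 - <<'E'
from h import *
s=r.state(); print(s['t'],s['eef_pos'],s['orientation'],s['grip_width'],s['ft_force'])
a=cam('side')['image'][40:240,230:430]; b=cam('top')['image'][100:300,220:420]
cv2.imwrite('pics/above.png',np.hstack([cv2.resize(x,None,fx=2,fy=2,interpolation=cv2.INTER_CUBIC) for x in(a,b)]))
E
```

```text
1.45 [0.55411654 0.19557059 0.46407726] [ 4.53684438e-02  9.98970025e-01  1.74502408e-04 -7.50018104e-04] 0.003000428773999823 [-0.16708668 -0.88512777  0.14251898]
```

View pics/above.png

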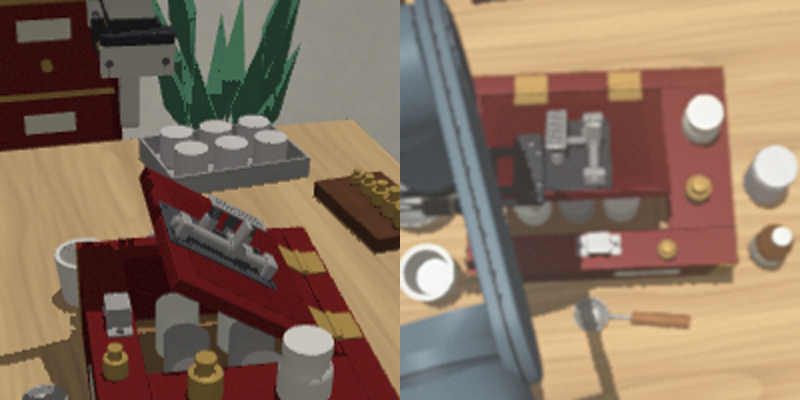

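The side view shows the closed fingertips left of and above the lid, clear of everything. Next I go over lid_front, then press along the arc.

play_rows(targets=[{"tx": 0.036, "ty": -0.033, "tz": 0, "rx": 0, "ry": 0, "rz": 0, "fingers": -0.95}, {"tx": 0.036, "ty": -0.033, "tz": -0.02, "rx": 0, "ry": 0, "rz": 0, "fingers": -0.95}, {"tx": 0.036, "ty": -0.033, "tz": -0.055, "rx": 0, "ry": 0, "rz": 0, "fingers": -0.95}, {"tx": 0.036, "ty": -0.033, "tz": -0.055, "rx": 0, "ry": 0, "rz": 0, "fingers": -0.95}, {"tx": 0.036, "ty": -0.033, "tz": -0.055, "rx": 0, "ry": 0, "rz": 0, "fingers": -0.95}])

```text
t: 1.97
eef_pos: [0.589, 0.1638, 0.4084]
orientation: [0.044, 0.999, -0.0, -0.002]
ft_force: [0.2, 0.3, -0.3]
grip_width: 0.0027
```

play_rows(targets=[{"tx": 0, "ty": 0, "tz": -0.006, "rx": 0, "ry": 0, "rz": 0, "fingers": -0.95}, {"tx": 0, "ty": 0, "tz": -0.012, "rx": 0, "ry": 0, "rz": 0, "fingers": -0.95}, {"tx": -0.002, "ty": 0, "tz": -0.017, "rx": 0, "ry": 0, "rz": 0, "fingers": -0.95}, {"tx": -0.004, "ty": 0, "tz": -0.022, "rx": 0, "ry": 0, "rz": 0, "fingers": -0.95}, {"tx": -0.006, "ty": 0.001, "tz": -0.027, "rx": 0, "ry": 0, "rz": 0, "fingers": -0.95}, {"tx": -0.008, "ty": 0.001, "tz": -0.031, "rx": 0, "ry": 0, "rz": 0, "fingers": -0.95}, {"tx": -0.01, "ty": 0.001, "tz": -0.034, "rx": 0, "ry": 0, "rz": 0, "fingers": -0.95}])

```text
t: 2.55
eef_pos: [0.5803, 0.1637, 0.3753]
orientation: [0.045, 0.999, 0.0, 0.001]
ft_force: [2.0, 1.5, 1.7]
grip_width: 0.0023
```

play_rows(targets=[{"tx": -0.002, "ty": 0, "tz": -0.005, "rx": 0, "ry": 0, "rz": 0, "fingers": -0.95}, {"tx": -0.004, "ty": 0, "tz": -0.01, "rx": 0, "ry": 0, "rz": 0, "fingers": -0.95}, {"tx": -0.006, "ty": 0, "tz": -0.016, "rx": 0, "ry": 0, "rz": 0, "fingers": -0.95}, {"tx": -0.007, "ty": 0.001, "tz": -0.022, "rx": 0, "ry": 0, "rz": 0, "fingers": -0.95}, {"tx": -0.009, "ty": 0.001, "tz": -0.028, "rx": 0, "ry": 0, "rz": 0, "fingers": -0.95}, {"tx": -0.01, "ty": 0.001, "tz": -0.034, "rx": 0, "ry": 0, "rz": 0, "fingers": -0.95}, {"tx": -0.011, "ty": 0.001, "tz": -0.04, "rx": 0, "ry": 0, "rz": 0, "fingers": -0.95}, {"tx": -0.012, "ty": 0.001, "tz": -0.045, "rx": 0, "ry": 0, "rz": 0, "fingers": -0.95}, {"tx": -0.013, "ty": 0.001, "tz": -0.05, "rx": 0, "ry": 0, "rz": 0, "fingers": -0.95}, {"tx": -0.013, "ty": 0.001, "tz": -0.055, "rx": 0, "ry": 0, "rz": 0, "fingers": -0.95}, {"tx": -0.013, "ty": 0.001, "tz": -0.06, "rx": 0, "ry": 0, "rz": 0, "fingers": -0.95}])

```text
t: 3.47
eef_pos: [0.567, 0.1646, 0.315]
orientation: [0.045, 0.999, -0.0, -0.001]
ft_force: [-1.0, 0.1, 2.9]
grip_width: 0.0022
```

play_rows(targets=[{"tx": 0, "ty": 0, "tz": -0.002, "rx": 0, "ry": 0, "rz": 0, "fingers": -0.95}, {"tx": 0, "ty": 0, "tz": -0.004, "rx": 0, "ry": 0, "rz": 0, "fingers": -0.95}, {"tx": 0, "ty": 0, "tz": -0.006, "rx": 0, "ry": 0, "rz": 0, "fingers": -0.95}])

```text
t: 3.72
eef_pos: [0.567, 0.1646, 0.3092]
orientation: [0.045, 0.999, -0.0, -0.001]
ft_force: [-0.8, 0.1, 2.1]
grip_width: 0.0025
```

Tip at 0.123, still the free-swing force. Creep on in 1 mm steps.

play_rows(targets=[{"tx": 0, "ty": 0, "tz": -0.001, "rx": 0, "ry": 0, "rz": 0, "fingers": -0.95}, {"tx": 0, "ty": 0, "tz": -0.002, "rx": 0, "ry": 0, "rz": 0, "fingers": -0.95}])

```text
t: 3.88
eef_pos: [0.5671, 0.1646, 0.3074]
orientation: [0.045, 0.999, -0.0, -0.0]
ft_force: [-1.6, 1.3, 2.2]
grip_width: 0.0022
```

play_rows(targets=[{"tx": 0, "ty": 0, "tz": -0.001, "rx": 0, "ry": 0, "rz": 0, "fingers": -0.95}])

```text
t: 3.97
eef_pos: [0.5672, 0.1646, 0.3066]
orientation: [0.045, 0.999, -0.0, -0.0]
ft_force: [-1.6, 1.1, 1.5]
grip_width: 0.0025
```

play_rows(targets=[{"tx": 0, "ty": 0, "tz": -0.001, "rx": 0, "ry": 0, "rz": 0, "fingers": -0.95}])

```text
t: 4.05
eef_pos: [0.5672, 0.1646, 0.3063]
orientation: [0.045, 0.999, -0.0, 0.0]
ft_force: [-5.3, -0.2, 13.1]
grip_width: 0.0023
```

The force jumped to 13 N with the tip at z = 0.120, flush, so the lid is down on its stop. I'll lift, clear the view and open to about 28 mm.

play_rows(targets=[{"tx": 0, "ty": 0, "tz": 0, "rx": 0, "ry": 0, "rz": 0, "fingers": -0.95}, {"tx": 0, "ty": 0, "tz": 0.02, "rx": 0, "ry": 0, "rz": 0, "fingers": -0.95}, {"tx": 0, "ty": 0, "tz": 0.06, "rx": 0, "ry": 0, "rz": 0, "fingers": -0.4}, {"tx": 0, "ty": 0, "tz": 0.1, "rx": 0, "ry": 0, "rz": 0, "fingers": -0.4}, {"tx": -0.03, "ty": 0.03, "tz": 0.12, "rx": 0, "ry": 0, "rz": 0, "fingers": -0.4}, {"tx": -0.1, "ty": 0.16, "tz": 0.12, "rx": 0, "ry": 0, "rz": 0, "fingers": -0.4}, {"tx": -0.1, "ty": 0.16, "tz": 0.12, "rx": 0, "ry": 0, "rz": 0, "fingers": -0.4}, {"tx": -0.1, "ty": 0.16, "tz": 0.12, "rx": 0, "ry": 0, "rz": 0, "fingers": -0.4}, {"tx": -0.1, "ty": 0.16, "tz": 0.12, "rx": 0, "ry": 0, "rz": 0, "fingers": -0.4}, {"tx": -0.1, "ty": 0.16, "tz": 0.12, "rx": 0, "ry": 0, "rz": 0, "fingers": -0.4}, {"tx": -0.1, "ty": 0.16, "tz": 0.12, "rx": 0, "ry": 0, "rz": 0, "fingers": -0.4}])

```text
t: 4.97
eef_pos: [0.4666, 0.3258, 0.4256]
orientation: [0.043, 0.999, -0.0, 0.0]
ft_force: [-0.4, -0.2, -0.3]
grip_width: 0.028
```

```bash
python3 - <<'E'
from h import *
s=r.state(); print(s['t'],s['eef_pos'],s['grip_width'],s['ft_force'])
T,S=cam('top'),cam('side'); cv2.imwrite('pics/t2.png',T['image']);cv2.imwrite('pics/s2.png',S['image'])
a=S['image'][130:230,270:370]; b=T['image'][140:240,265:365]
cv2.imwrite('pics/shut.png',np.hstack([cv2.resize(x,None,fx=4,fy=4,interpolation=cv2.INTER_CUBIC) for x in(a,b)]))
th=-.0897;t=np.array([.6162,.0444]);Rm=np.array([[np.cos(th),-np.sin(th)],[np.sin(th),np.cos(th)]])
for n,p in dict(tab=(-.015,.005,.166),plate=(-.01,.051,.156),keeper=(-.108,.005,.145)).items():
    w=np.r_[Rm@p[:2]+t,p[2]]; print(n,w,(proj(S,w)-[270,130])*4,(proj(T,w)-[265,140])*4+[400,0])
E
```

```text
4.9667 [0.46659928 0.32576537 0.42563215] 0.027982732781617885 [-0.40916762 -0.1966732  -0.25445754]
tab [0.6017082  0.05072359 0.166     ] [[251.23556405 193.77717721]] [[608.65298328 176.64919947]]
plate [0.61080877 0.09609076 0.156     ] [[244.68346714 164.89865822]] [[538.60773335 176.02428643]]
keeper [0.5090821  0.05905451 0.145     ] [[ 72.6173879  242.06199926]] [[614.47283301 323.47182907]]
```

View pics/shut.png

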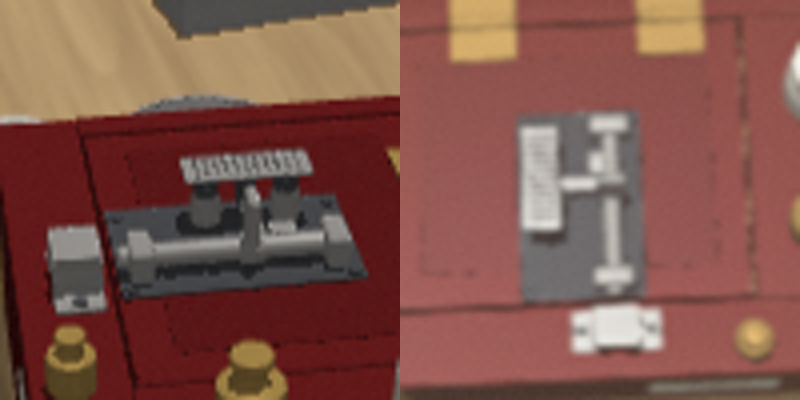

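The lid is flush with the frame. Pixels agree with my predictions within about 2 mm: plate (541,179) in top and (246,166) in side, tab (610,183) and (250,190). I'll hover with one finger behind the tab and the other over the plate.

play_rows(targets=[{"tx": 0.15, "ty": -0.254, "tz": 0, "rx": 0, "ry": 0, "rz": 0, "fingers": -0.355}, {"tx": 0.15, "ty": -0.254, "tz": 0, "rx": 0, "ry": 0, "rz": 0, "fingers": -0.355}, {"tx": 0.15, "ty": -0.254, "tz": 0, "rx": 0, "ry": 0, "rz": 0, "fingers": -0.355}, {"tx": 0.15, "ty": -0.254, "tz": 0, "rx": 0, "ry": 0, "rz": 0, "fingers": -0.355}, {"tx": 0.15, "ty": -0.254, "tz": 0, "rx": 0, "ry": 0, "rz": 0, "fingers": -0.355}, {"tx": 0.15, "ty": -0.254, "tz": 0, "rx": 0, "ry": 0, "rz": 0, "fingers": -0.355}, {"tx": 0.15, "ty": -0.254, "tz": 0, "rx": 0, "ry": 0, "rz": 0, "fingers": -0.355}, {"tx": 0.15, "ty": -0.254, "tz": 0, "rx": 0, "ry": 0, "rz": 0, "fingers": -0.355}, {"tx": 0.15, "ty": -0.254, "tz": -0.02, "rx": 0, "ry": 0, "rz": 0, "fingers": -0.355}, {"tx": 0.15, "ty": -0.254, "tz": -0.045, "rx": 0, "ry": 0, "rz": 0, "fingers": -0.355}, {"tx": 0.15, "ty": -0.254, "tz": -0.045, "rx": 0, "ry": 0, "rz": 0, "fingers": -0.355}, {"tx": 0.15, "ty": -0.254, "tz": -0.045, "rx": 0, "ry": 0, "rz": 0, "fingers": -0.355}])

```text
t: 6.07
eef_pos: [0.6171, 0.0693, 0.3792]
orientation: [0.046, 0.999, -0.0, -0.002]
ft_force: [-0.1, 0.6, 0.3]
grip_width: 0.0304
```

```bash
python3 - <<'E'
from h import *
s=r.state(); print(s['t'],s['eef_pos'],s['orientation'],s['grip_width'])
S=cam('side'); p=s['eef_pos']
a=S['image'][90:220,270:420]
cv2.imwrite('pics/hover.png',cv2.resize(a,None,fx=5,fy=4.6,interpolation=cv2.INTER_CUBIC) if 0 else cv2.resize(a,None,fx=4.5,fy=4.5,interpolation=cv2.INTER_CUBIC))
th=-.0897;Rm=np.array([[np.cos(th),-np.sin(th)],[np.sin(th),np.cos(th)]])
print('chest xy',Rm.T@(p[:2]-[.6162,.0444]))
for y in(-.0325,-.015,.015,.0325): 
  for x in (-.0075,.0075): w=np.r_[Rm@[x,y]+p[:2],p[2]-.186]; print(x,y,(proj(S,w)-[270,90])*4.5)
E
```

```text
6.0667 [0.61706398 0.06927022 0.37922339] [ 4.59203699e-02  9.98943321e-01 -5.82392606e-05 -1.88623015e-03] 0.030435757559267137
chest xy [-0.00136736  0.02484762]
-0.0075 -0.0325 [[302.61449155 359.55183741]]
0.0075 -0.0325 [[335.53543481 357.14155482]]
-0.0075 -0.015 [[295.4177004  340.22335623]]
0.0075 -0.015 [[327.85970347 337.89076065]]
-0.0075 0.015 [[283.57135529 308.41098143]]
0.0075 0.015 [[315.22349341 306.20333251]]
-0.0075 0.0325 [[276.93219139 290.58393687]]
0.0075 0.0325 [[308.14084261 288.44472294]]
```

View pics/hover.png

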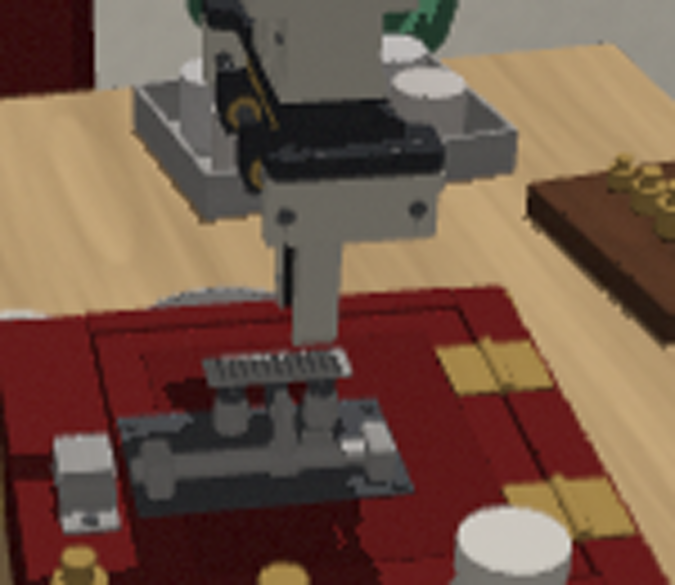

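The hover view shows the near finger's tip at (292–337, 345). It looks thinner in y (about 8 mm) and wider in x (up to about 20 mm) than I assumed. I'll open to 36 mm, shift 6 mm rearwards and descend to just above the plate.

play_rows(targets=[{"tx": 0.006, "ty": 0, "tz": 0, "rx": 0, "ry": 0, "rz": 0, "fingers": -0.226}, {"tx": 0.006, "ty": 0, "tz": 0, "rx": 0, "ry": 0, "rz": 0, "fingers": -0.226}, {"tx": 0.006, "ty": 0, "tz": 0, "rx": 0, "ry": 0, "rz": 0, "fingers": -0.226}, {"tx": 0.006, "ty": 0, "tz": -0.008, "rx": 0, "ry": 0, "rz": 0, "fingers": -0.226}, {"tx": 0.006, "ty": 0, "tz": -0.016, "rx": 0, "ry": 0, "rz": 0, "fingers": -0.226}, {"tx": 0.006, "ty": 0, "tz": -0.024, "rx": 0, "ry": 0, "rz": 0, "fingers": -0.226}, {"tx": 0.006, "ty": 0, "tz": -0.032, "rx": 0, "ry": 0, "rz": 0, "fingers": -0.226}, {"tx": 0.006, "ty": 0, "tz": -0.032, "rx": 0, "ry": 0, "rz": 0, "fingers": -0.226}])

```text
t: 6.78
eef_pos: [0.6226, 0.0706, 0.3458]
orientation: [0.045, 0.999, 0.0, -0.002]
ft_force: [-0.4, 0.8, 0.2]
grip_width: 0.0359
```

```bash
python3 - <<'E'
from h import *
s=r.state(); print(s['t'],s['eef_pos'],s['grip_width'],s['ft_force'])
S=cam('side'); p=s['eef_pos']
a=S['image'][120:230,280:410]
cv2.imwrite('pics/low.png',cv2.resize(a,None,fx=5,fy=5,interpolation=cv2.INTER_CUBIC))
th=-.0897;Rm=np.array([[np.cos(th),-np.sin(th)],[np.sin(th),np.cos(th)]])
print('chest xy',Rm.T@(p[:2]-[.6162,.0444]),p[2]-.186)
E
```

```text
6.7833 [0.6225765  0.07064748 0.34577032] 0.03587228935948355 [-0.4202992   0.76009206  0.18127529]
chest xy [0.00399962 0.02671316] 0.1597703232191447
```

View pics/low.png

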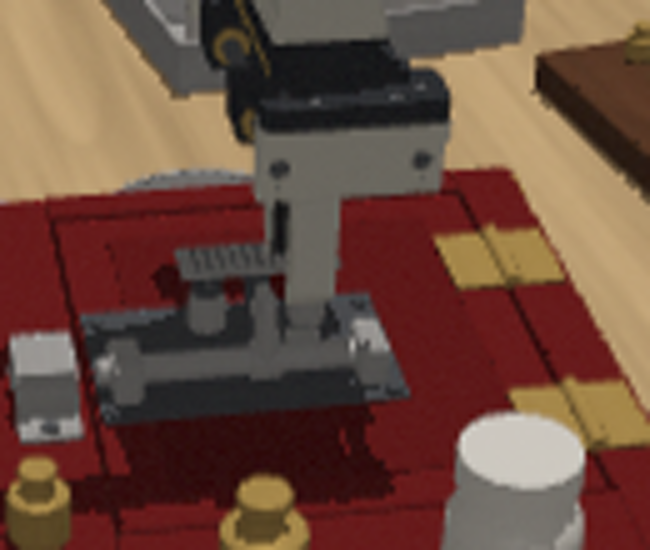

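The near finger (286–335, 305) stands just behind the tab (265, 290–350) without touching it. Now I press the catch.

play_rows(targets=[{"tx": 0, "ty": 0, "tz": -0.002, "rx": 0, "ry": 0, "rz": 0, "fingers": -0.226}, {"tx": 0, "ty": 0, "tz": -0.004, "rx": 0, "ry": 0, "rz": 0, "fingers": -0.226}, {"tx": 0, "ty": 0, "tz": -0.006, "rx": 0, "ry": 0, "rz": 0, "fingers": -0.226}, {"tx": 0, "ty": 0, "tz": -0.007, "rx": 0, "ry": 0, "rz": 0, "fingers": -0.226}, {"tx": 0, "ty": 0, "tz": -0.007, "rx": 0, "ry": 0, "rz": 0, "fingers": -0.226}])

```text
t: 7.25
eef_pos: [0.6234, 0.0705, 0.3418]
orientation: [0.045, 0.999, 0.0, 0.0]
ft_force: [0.8, 1.1, 1.6]
grip_width: 0.036
```

play_rows(targets=[{"tx": 0, "ty": 0, "tz": -0.001, "rx": 0, "ry": 0, "rz": 0, "fingers": -0.226}, {"tx": 0, "ty": 0, "tz": -0.002, "rx": 0, "ry": 0, "rz": 0, "fingers": -0.226}, {"tx": 0, "ty": 0, "tz": -0.003, "rx": 0, "ry": 0, "rz": 0, "fingers": -0.226}])

```text
t: 7.5
eef_pos: [0.6234, 0.0706, 0.339]
orientation: [0.045, 0.999, -0.0, 0.0]
ft_force: [-1.1, 0.2, 4.0]
grip_width: 0.0363
```

play_rows(targets=[{"tx": 0, "ty": 0, "tz": -0.001, "rx": 0, "ry": 0, "rz": 0, "fingers": -0.226}, {"tx": 0, "ty": 0, "tz": -0.001, "rx": 0, "ry": 0, "rz": 0, "fingers": -0.226}])

```text
t: 7.67
eef_pos: [0.6234, 0.0705, 0.3377]
orientation: [0.045, 0.999, 0.0, 0.0]
ft_force: [-0.6, -0.1, 3.8]
grip_width: 0.036
```

play_rows(targets=[{"tx": 0, "ty": 0, "tz": -0.001, "rx": 0, "ry": 0, "rz": 0, "fingers": -0.226}, {"tx": 0, "ty": 0, "tz": -0.002, "rx": 0, "ry": 0, "rz": 0, "fingers": -0.226}, {"tx": 0, "ty": 0, "tz": -0.003, "rx": 0, "ry": 0, "rz": 0, "fingers": -0.226}])

```text
t: 7.92
eef_pos: [0.6234, 0.0705, 0.3348]
orientation: [0.045, 0.999, -0.0, 0.0]
ft_force: [0.0, 0.1, 4.3]
grip_width: 0.0362
```

play_rows(targets=[{"tx": 0, "ty": 0, "tz": -0.001, "rx": 0, "ry": 0, "rz": 0, "fingers": -0.226}, {"tx": 0, "ty": 0, "tz": -0.001, "rx": 0, "ry": 0, "rz": 0, "fingers": -0.226}])

```text
t: 8.08
eef_pos: [0.6235, 0.0706, 0.3338]
orientation: [0.045, 0.999, 0.0, 0.0]
ft_force: [-0.1, 0.7, 5.6]
grip_width: 0.0361
```

play_rows(targets=[{"tx": 0, "ty": 0, "tz": -0.001, "rx": 0, "ry": 0, "rz": 0, "fingers": -0.226}, {"tx": 0, "ty": 0, "tz": -0.001, "rx": 0, "ry": 0, "rz": 0, "fingers": -0.226}])

```text
t: 8.25
eef_pos: [0.6234, 0.0706, 0.3333]
orientation: [0.045, 0.999, -0.0, 0.001]
ft_force: [-1.0, -0.3, 7.4]
grip_width: 0.036
```

The catch is on its stop at 7.4 N. Now I slide along the bolt, direction (−0.996, +0.09).

play_rows(targets=[{"tx": -0.002, "ty": 0, "tz": 0, "rx": 0, "ry": 0, "rz": 0, "fingers": -0.226}, {"tx": -0.004, "ty": 0, "tz": 0, "rx": 0, "ry": 0, "rz": 0, "fingers": -0.226}, {"tx": -0.006, "ty": 0.0005, "tz": 0, "rx": 0, "ry": 0, "rz": 0, "fingers": -0.226}, {"tx": -0.008, "ty": 0.0005, "tz": 0, "rx": 0, "ry": 0, "rz": 0, "fingers": -0.226}, {"tx": -0.01, "ty": 0.001, "tz": 0, "rx": 0, "ry": 0, "rz": 0, "fingers": -0.226}, {"tx": -0.011, "ty": 0.001, "tz": 0, "rx": 0, "ry": 0, "rz": 0, "fingers": -0.226}])

```text
t: 8.75
eef_pos: [0.6139, 0.0713, 0.3339]
orientation: [0.045, 0.999, -0.0, 0.004]
ft_force: [6.1, -0.8, 4.5]
grip_width: 0.0358
```

play_rows(targets=[{"tx": -0.0015, "ty": 0, "tz": 0, "rx": 0, "ry": 0, "rz": 0, "fingers": -0.226}, {"tx": -0.003, "ty": 0, "tz": 0, "rx": 0, "ry": 0, "rz": 0, "fingers": -0.226}])

```text
t: 8.92
eef_pos: [0.6111, 0.0715, 0.3339]
orientation: [0.045, 0.999, 0.0, 0.004]
ft_force: [6.2, 0.3, 4.3]
grip_width: 0.0361
```

The force is steady at about 6 N while the tip advances, so the bolt is sliding. I continue, pressing slightly deeper.

play_rows(targets=[{"tx": -0.0015, "ty": 0, "tz": -0.0007, "rx": 0, "ry": 0, "rz": 0, "fingers": -0.226}, {"tx": -0.003, "ty": 0, "tz": -0.0007, "rx": 0, "ry": 0, "rz": 0, "fingers": -0.226}, {"tx": -0.005, "ty": 0.0005, "tz": -0.0007, "rx": 0, "ry": 0, "rz": 0, "fingers": -0.226}, {"tx": -0.007, "ty": 0.0005, "tz": -0.0007, "rx": 0, "ry": 0, "rz": 0, "fingers": -0.226}, {"tx": -0.008, "ty": 0.0005, "tz": -0.0007, "rx": 0, "ry": 0, "rz": 0, "fingers": -0.226}])

```text
t: 9.33
eef_pos: [0.6031, 0.072, 0.3336]
orientation: [0.045, 0.999, 0.0, 0.004]
ft_force: [5.9, 0.3, 6.6]
grip_width: 0.0361
```

play_rows(targets=[{"tx": -0.0015, "ty": 0, "tz": 0, "rx": 0, "ry": 0, "rz": 0, "fingers": -0.226}, {"tx": -0.003, "ty": 0.0005, "tz": 0, "rx": 0, "ry": 0, "rz": 0, "fingers": -0.226}, {"tx": -0.005, "ty": 0.0005, "tz": 0, "rx": 0, "ry": 0, "rz": 0, "fingers": -0.226}])

```text
t: 9.58
eef_pos: [0.5983, 0.0724, 0.3335]
orientation: [0.045, 0.999, 0.0, 0.004]
ft_force: [5.3, 1.2, 5.5]
grip_width: 0.036
```

play_rows(targets=[{"tx": -0.0015, "ty": 0, "tz": 0, "rx": 0, "ry": 0, "rz": 0, "fingers": -0.226}, {"tx": -0.003, "ty": 0, "tz": 0, "rx": 0, "ry": 0, "rz": 0, "fingers": -0.226}, {"tx": -0.0045, "ty": 0.0005, "tz": 0, "rx": 0, "ry": 0, "rz": 0, "fingers": -0.226}])

```text
t: 9.83
eef_pos: [0.5937, 0.0729, 0.3336]
orientation: [0.045, 0.999, 0.0, 0.004]
ft_force: [6.5, -1.0, 5.7]
grip_width: 0.0358
```

play_rows(targets=[{"tx": -0.001, "ty": 0, "tz": 0, "rx": 0, "ry": 0, "rz": 0, "fingers": -0.226}, {"tx": -0.002, "ty": 0, "tz": 0, "rx": 0, "ry": 0, "rz": 0, "fingers": -0.226}])

```text
t: 10.0
eef_pos: [0.5917, 0.073, 0.3336]
orientation: [0.045, 0.999, 0.0, 0.004]
ft_force: [7.4, 0.6, 5.8]
grip_width: 0.0357
```

play_rows(targets=[{"tx": -0.001, "ty": 0, "tz": 0, "rx": 0, "ry": 0, "rz": 0, "fingers": -0.226}])

```text
t: 10.08
eef_pos: [0.5908, 0.073, 0.3336]
orientation: [0.045, 0.999, 0.0, 0.004]
ft_force: [6.1, 1.1, 6.1]
grip_width: 0.036
```

play_rows(targets=[{"tx": -0.001, "ty": 0, "tz": 0, "rx": 0, "ry": 0, "rz": 0, "fingers": -0.226}])

```text
t: 10.17
eef_pos: [0.5897, 0.0731, 0.3336]
orientation: [0.045, 0.999, 0.0, 0.004]
ft_force: [6.5, 1.7, 5.2]
grip_width: 0.0359
```

play_rows(targets=[{"tx": -0.001, "ty": 0, "tz": 0, "rx": 0, "ry": 0, "rz": 0, "fingers": -0.226}])

```text
t: 10.25
eef_pos: [0.5891, 0.0731, 0.3336]
orientation: [0.045, 0.999, 0.0, 0.005]
ft_force: [10.6, 1.3, 2.3]
grip_width: 0.036
```

play_rows(targets=[{"tx": -0.001, "ty": 0, "tz": 0, "rx": 0, "ry": 0, "rz": 0, "fingers": -0.226}])

```text
t: 10.33
eef_pos: [0.5886, 0.0731, 0.3337]
orientation: [0.045, 0.999, 0.0, 0.006]
ft_force: [12.7, 1.1, 0.8]
grip_width: 0.0359
```

Travel is 34.8 mm as expected, and the force rises to 12.7 N while the tip stalls: the bolt is on its home stop. I ease off slightly, lift straight up and retreat.

play_rows(targets=[{"tx": 0.001, "ty": 0, "tz": 0, "rx": 0, "ry": 0, "rz": 0, "fingers": -0.226}, {"tx": 0.002, "ty": 0, "tz": 0.005, "rx": 0, "ry": 0, "rz": 0, "fingers": -0.226}, {"tx": 0.003, "ty": 0, "tz": 0.015, "rx": 0, "ry": 0, "rz": 0, "fingers": -0.226}, {"tx": 0.003, "ty": 0, "tz": 0.04, "rx": 0, "ry": 0, "rz": 0, "fingers": -0.226}, {"tx": 0.003, "ty": 0, "tz": 0.08, "rx": 0, "ry": 0, "rz": 0, "fingers": -0.226}, {"tx": -0.03, "ty": 0.03, "tz": 0.1, "rx": 0, "ry": 0, "rz": 0, "fingers": -0.226}, {"tx": -0.12, "ty": 0.25, "tz": 0.1, "rx": 0, "ry": 0, "rz": 0, "fingers": -0.226}, {"tx": -0.12, "ty": 0.25, "tz": 0.1, "rx": 0, "ry": 0, "rz": 0, "fingers": -0.226}, {"tx": -0.12, "ty": 0.25, "tz": 0.1, "rx": 0, "ry": 0, "rz": 0, "fingers": -0.226}, {"tx": -0.12, "ty": 0.25, "tz": 0.1, "rx": 0, "ry": 0, "rz": 0, "fingers": -0.226}, {"tx": -0.12, "ty": 0.25, "tz": 0.1, "rx": 0, "ry": 0, "rz": 0, "fingers": -0.226}, {"tx": -0.12, "ty": 0.25, "tz": 0.1, "rx": 0, "ry": 0, "rz": 0, "fingers": -0.226}])

```text
t: 11.33
eef_pos: [0.4641, 0.3251, 0.4311]
orientation: [0.045, 0.999, -0.0, -0.001]
ft_force: [0.1, 1.0, 0.5]
grip_width: 0.036
```

```bash
python3 - <<'E'
from h import *
s=r.state(); print(s['t'],s['eef_pos'],s['grip_width'],s['ft_force'])
T,S=cam('top'),cam('side'); cv2.imwrite('pics/t3.png',T['image']);cv2.imwrite('pics/s3.png',S['image'])
a=S['image'][130:230,270:370]; b=T['image'][140:240,265:365]
cv2.imwrite('pics/end.png',np.hstack([cv2.resize(x,None,fx=4,fy=4,interpolation=cv2.INTER_CUBIC) for x in(a,b)]))
th=-.0897;t=np.array([.6162,.0444]);Rm=np.array([[np.cos(th),-np.sin(th)],[np.sin(th),np.cos(th)]])
for n,p in dict(tab0=(-.015,.005,.166),tab_home=(-.041,.005,.166),plate_up=(-.01,.051,.156),plate_dn=(-.01,.051,.147)).items():
    w=np.r_[Rm@p[:2]+t,p[2]]; print(n,(proj(S,w)-[270,130])*4,(proj(T,w)-[265,140])*4+[400,0])
# plate shift between before/after in the side view
g0=cv2.cvtColor(cv2.imread('pics/s2.png'),6); g1=cv2.cvtColor(S['image'],6)
pt=g0[166:176,314:350]; m=cv2.matchTemplate(g1[156:188,304:360],pt,cv2.TM_CCOEFF_NORMED); print('plate match',m.max(),cv2.minMaxLoc(m)[3],'unmoved=(10,10)')
t0=cv2.cvtColor(cv2.imread('pics/t2.png'),6); d=cv2.absdiff(g0,g1)
n,l,st,ce=cv2.connectedComponentsWithStats((d>35).astype(np.uint8)); print([tuple(x) for x in st[1:] if x[4]>8])
d=cv2.absdiff(t0,cv2.cvtColor(T['image'],6)); n,l,st,ce=cv2.connectedComponentsWithStats((d>35).astype(np.uint8)); print([tuple(x) for x in st[1:] if x[4]>8])
E
```

```text
11.3333 [0.46410743 0.32514341 0.43112795] 0.03600143032789147 [0.11959708 1.04298739 0.45417316]
tab0 [[251.23556405 193.77717721]] [[608.65298328 176.64919947]]
tab_home [[201.43521606 197.54856478]] [[610.0860059  215.59934474]]
plate_up [[244.68346714 164.89865822]] [[538.60773335 176.02428643]]
plate_dn [[244.33201437 179.2261294 ]] [[539.51683299 179.56962775]]
plate match 0.9994505 (10, 10) unmoved=(10,10)
[(np.int32(257), np.int32(4), np.int32(2), np.int32(5), np.int32(9)), (np.int32(11), np.int32(10), np.int32(2), np.int32(11), np.int32(22)), (np.int32(225), np.int32(14), np.int32(29), np.int32(5), np.int32(79)), (np.int32(228), np.int32(16), np.int32(29), np.int32(8), np.int32(101)), (np.int32(223), np.int32(24), np.int32(34), np.int32(9), np.int32(127)), (np.int32(235), np.int32(27), np.int32(25), np.int32(26), np.int32(155)), (np.int32(227), np.int32(39), np.int32(6), np.int32(8), np.int32(27)), (np.int32(258), np.int32(50), np.int32(4), np.int32(10), np.int32(18)), (np.int32(226), np.int32(61), np.int32(34), np.int32(15), np.int32(141)), (np.int32(248), np.int32(63), np.
[... 3689 characters left out ...]
int32(296), np.int32(3), np.int32(8), np.int32(9)), (np.int32(96), np.int32(310), np.int32(4), np.int32(10), np.int32(14)), (np.int32(284), np.int32(322), np.int32(9), np.int32(6), np.int32(15)), (np.int32(103), np.int32(328), np.int32(5), np.int32(14), np.int32(14)), (np.int32(267), np.int32(333), np.int32(8), np.int32(5), np.int32(15)), (np.int32(144), np.int32(336), np.int32(9), np.int32(6), np.int32(9)), (np.int32(229), np.int32(342), np.int32(7), np.int32(5), np.int32(17)), (np.int32(231), np.int32(350), np.int32(4), np.int32(6), np.int32(10)), (np.int32(165), np.int32(352), np.int32(7), np.int32(4), np.int32(9)), (np.int32(124), np.int32(379), np.int32(19), np.int32(16), np.int32(62))]
```

View pics/end.png

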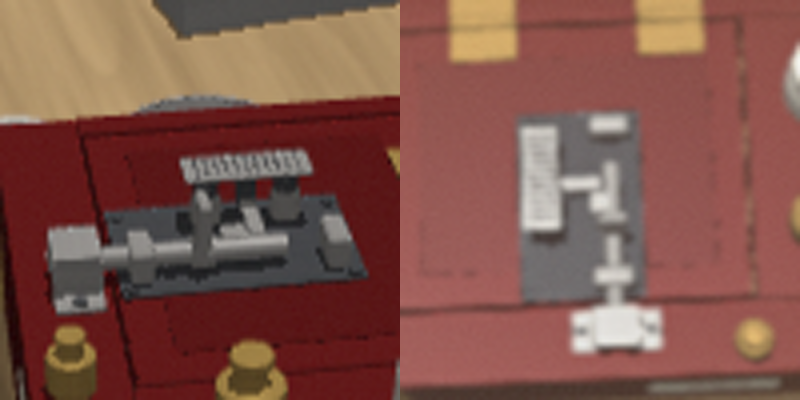

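The tab is at (202,195), against a predicted home position of (201,198). The bar has entered the keeper. The plate matches its up position exactly, with the tongue behind the lug. The image differences around the chest are confined to the bolt and the arm with its shadow. I'm handing in.

```bash
python3 -c "
from cell import r
print(r.state()['ft_force']); print(r.sign_off())"
```

```text
[ 0.00380254 -0.78960261 -0.2397749 ]
the job is handed in; nothing more can be done
None
```

The job is done and handed in at about 11.4 s on the robot's clock. I pushed the lid shut with closed fingertips, held the catch on its stop with one fingertip, and pushed the bolt with the other until it stopped. Then I lifted the hand clear.

- **Lid:** the resistance jumped to 13 N with the fingertip at z = 0.120, the height of the chest top. The pictures show the lid flush.
- **Bolt:** it slid at a steady push of about 6 N and met a hard stop at 12.7 N. The tab sits within a pixel of its predicted home position, and the bar is in the keeper.
- **Catch:** in the side view the thumb plate is exactly where it was before pressing, so it has sprung up. The tongue stands behind the bolt's lug.
- **Surroundings:** comparing the pictures before and after the bolt work, I saw no movement of the loose objects. That comparison did not cover the lid push. The bowl and mortar are the least certain, because the arm's shadow falls near them. I didn't measure each object separately.
- **Hand:** it ended well away from the chest, with only sensor noise on the wrist.

The fingertips turned out thinner and wider than I had assumed. I corrected for that before pressing the catch. No check failed.

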